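Fit a rubber test wheel on the bench abrader's ball-lock spindle and close the cover

TASK

Fit the dark red rubber test wheel on the bench abrader: slide its hub over the upright spindle, metal boss up, and press it all the way down onto its seat so that the spring balls snap out above it. Then lower the clear hinged cover gently until it is fully closed. Leave the black wheel, the calliper and the blue tub where they are.

Things in the scene. Friction and masses are not known exactly. Their poses are not given: they have to be found in the camera images.
- red_wheel: Test wheel to fit, flat on the bench, boss up. Aluminium hub sleeve 40 mm in diameter, 46 mm tall, with a 22 mm through bore; a dark red rubber tyre 64 mm in diameter sits round it from 6 to 22 mm above its underside, so the hub's upper 24 mm stand free to be gripped. About 0.18 kg (varies). Origin: on the axis at the hub's underside; z up along the axis.
- black_wheel: The same wheel with a black tyre, a bystander, lying near the red one (either may be the one nearer to the abrader). Origin as for the red wheel.
- tester: Bench abrader, fixed: cream housing 165 mm deep (x), 200 wide (y), 70 high, with a well 132 x 176 mm whose deck is 40 mm above the bench. Origin: on the bench under the spindle axis; -x is its front (control strip), +x its back, with the hinge. Small yaw. The open cover stands close behind the spindle: keep the gripper's wide side parallel to the hinge (fingers closing along the tester's y).
- spindle_seat (a point): Centre of the seat on which the hub's underside rests when home: on the spindle axis, 45 mm above the bench. The seat flange is 33 mm in diameter. z up, x and y as the tester's. When home, the hub's top is 46 mm above the seat and the spindle stands 20 mm out of it.
- spindle_top (a point): Centre of the spindle's flat top, 66 mm above the seat. The dark grey spindle is 20 mm in diameter; its top 9 mm taper to 11 mm.
- cover_tab (a point): Middle of the outer (upper when closed) face of the tab on the cover's free edge, 167 mm from the hinge axis. The tab is 80 mm wide, 6 thick and runs from 150 (the cover's front wall) to 184 mm from the hinge axis. Cover open: the tab points up and this face looks away from the robot. Closed: it points to the front and this face looks up, 77 mm above the bench.
- cover_hinge (a point): Middle of the cover's hinge axis, which runs along the tester's y, 76 mm behind the spindle axis and 70.5 mm above the bench.
- cover (a joint): Cover angle in rad: 0 closed, about 1.7 to 1.85 at the start (leaning back a little past upright; stop at 1.85). A clear box lid 150 mm long, 198 wide, 52 deep, in a dark frame; its friction hinge holds it at any angle; about 2 to 3 N at the tab moves it. Over a wheel that is not home it strikes the hub and stays open.
- vernier: Steel vernier calliper, 206 x 71 x 16 mm, lying on the bench, a bystander. Origin near its middle.
- tub: Small blue open tub, 66 x 100 x 45 mm, a bystander. Origin under its middle.
- grit_wheel (a point): Top centre of a fixed grey grit wheel, 51 mm in diameter, in the well's back left part beside the wheel's place; 69 mm above the bench.
- spindle_balls (a point): Middle of three spring balls standing 2 mm out of the shaft, 50 mm above the seat. A wheel set on the spindle comes to rest on them, its underside about 51 mm above the seat. Pressing the hub past them takes about 5 to 15 N, keeping it sliding down a few N more than its weight; dropping it does not seat it. Once it is home they stand out again above the hub.
Not all that is in view belongs to the job. Leave any purple look-alike of the red_wheel alone.

How it is judged:
By the outcome, as a careful person would: the job done as asked, in the order asked, and still so for the second after the job is handed in, with the robot touching nothing.
It also fails if it takes over 64 s, if anything falls off the work surface, if the arm or the gripper's body presses on something with over 40 N, if the wrist force passes 120 N, or if a joint passes its speed limit or range.

ROBOT

A 6-joint arm with a two-finger parallel gripper is mounted at the origin on a cart in front of the work surface, level with it; the furniture and walls round the work are solid. World frame = base frame: x ahead of the robot, y to its left, z up, the work surface at z = 0. Lengths are in m, angles in rad, forces in N, time in s.
With the tool pointing down it reaches from about 0.25 to 0.775 m from the base axis. Payload 4 kg.
Tool frame: the origin (TCP) lies midway between the tips of the shut fingers; the grasp point (between the pads) lies 19 mm behind it; z points along the fingers, y is the line along which they close (so a half turn about z gives the same grasp; the last joint's range is limited). The gripper opens to 94 mm and grips with 3 to 60 N. Pads are 16 mm wide; open, the fingers measure 119 mm over their backs; the gripper's body (75 mm by 177 mm) begins 78 mm behind the grasp point.
Start: joints at [1.035, 0.087, 1.371, -0, 1.684, -0.103], TCP at [0.231, 0.499, 0.168] pointing down, gripper open.
Joint ranges: [-3.1, 3.1], [-0.76, 2.03], [0.27, 2.55], [-1.08, 4.22], [0.17, 2.65], [-2.57, 2.57]. Speed limits (rad/s): [2.79, 2.79, 3.14, 3.14, 3.14, 3.14].

INTERFACE

Orientations are given as a unit quaternion [w, x, y, z].
In Python, from station import sense, read_camera, calibration, sign_off, boxes_of, tip_of gives the robot as it stands.
- The arm moves only by the tool send_rows, never from a script. Its argument "commands" is a list that holds one entry, the list of rows, each a list of 6 numbers: the shift along the tool's x, y, z in units of 0.2 m (1.0 is 0.2 m), then the turn, a rotation vector about the tool's x, y, z in units of 180 degrees (1.0 is 180 degrees). In form: [[[x, y, z, wx, wy, wz], ...]]. A call has 1 to 10 rows; each row is the pose to reach, as a shift and turn from the pose commanded when the call began, along the tool's axes at that moment, turning the shorter way round; what a row does not reach only later rows make up. A row lasts 1/10 s, in which the tool goes at most 50 mm and 8.59 degrees, less where a joint would pass 70% of its speed; a pose out of reach is approached as far as the arm can. A call with a number of a shift or a turn outside -1 to 1 is refused whole. A call with a gripper value outside its range is refused whole. "grip" is the opening, from 0 (shut) to 1 (fully open), set as the call begins (left out, the last holds). The fingers move at their own pace and stop on an object; "squeeze" is the grip in N (left out, the last holds). Time passes only in rows, so rows that repeat a pose let the fingers close. It gives the time, the measured TCP pose, the force, the opening and the grip force at its end, in the units of the state.
- sense(): the state, without advancing time (a new reading comes with each control period).
- read_camera(name): name is "scene" or "side" or "wrist"; returns (picture, depth): 384x512x3 uint8, blue, green, red; 384x512 float32, m along the optical axis (not along the pixel's ray), 0 where there is no reading.
- calibration(name): a dict with "fovy" (degrees; the focal length in pixels is half the picture's height over the tangent of half this angle, whatever the lens; pixels are square), "cx", "cy" (the principal point, pixels), "dist_coeffs" ([k1, k2, p1, p2, k3] as OpenCV has them; the pictures are not rectified), "rvec" (rotation vector, rad) and "tvec" (3), from world to camera coordinates, as OpenCV has them; the wrist camera has in their place "hand_eye" (4x4, takes a point from camera to tool coordinates, whose origin is the TCP and whose axes are the flange's). Camera axes: x right, y down, z forward; pixel columns grow to the right and rows downward; lengths in m; the calibration is good to about 2 mm. A picture is of the moment at which its call begins: read the wrist's pose just before it. calibration takes no time and is no camera call.
- sign_off(): hands the job in; it is judged then, once.
Trained networks look in the newest picture that a camera, given by its name, has taken for a name from the list of things; names that differ only in an ending like _2 or _b are one class to them, and where a whole thing is asked for, a point or a joint stands for the part that bears it (a point fixed in the world has none). Each returns a list of dicts, best first, with "p" (0 to 1); they miss things now and then, are a little off and sometimes report something else, mostly with a low value. They report only what shows in the picture. A call takes as long as a camera call. They do not tell look-alikes from the thing itself.
- boxes_of(target, camera): "pixel" ([column, row] in pixels, amid what is visible of it).
- tip_of(target, camera): "pixel" ([column, row] in pixels: a listed point, or the origin of a listed thing).
The state is a dict: "clock": time; "joint_pos": joint angles; "joint_vel": joint speeds; "effort": joint torques, N m; "ee_pos": TCP position; "orientation": TCP orientation; "ft_force": force on the tool from outside, world axes, zero at the start; "torque": the same for the moment, N m; "opening": finger opening in m; "finger_force": force on a finger pad.
Only numpy, scipy, OpenCV 4.12 (cv2) and the standard library are available. Lean on these libraries where they do the work, as an engineer would, in place of code of your own. Each camera call takes 0.05 s, during which the arm holds its last target. There are 200 camera calls.

## Working session

There is one attempt and no reset: what is moved stays moved. The work goes in short steps, Python scripts to look and compute and a tool call to move; the robot and the scene stay as the last step left them, time stands still between calls to the robot, and variables do not carry over. Pictures are saved under pics/ and viewed, at most 10 in all, crops included, and the job is handed in when it is done.

Besides the shell and the picture viewer there is one more tool, called after "Emit:" as name([rows], argument=value, ...), one row to a line, values as JSON. send_rows: Moves the arm, as the interface text tells. Shifts and turns lie within -1 to 1; 1 stands for 0.2 m of shift or 180 degrees of turn. Its arguments: {"type":"object","properties":{"commands":{"type":"array","items":{"type":"array","items":{"type":"array","items":{"type":"number","minimum":-1,"maximum":1}}}},"grip":{"type":"number"},"squeeze":{"type":"number"}},"required":["commands"]}

```bash
mkdir -p pics
cat > h.py <<'E'
import numpy as np, cv2
from scipy.spatial.transform import Rotation as R
from station import *
def K(c):
    f=192/np.tan(np.radians(c['fovy'])/2)
    return np.array([[f,0,c['cx']],[0,f,c['cy']],[0,0,1.]])
def cam2world(name,s=None):
    c=calibration(name)
    if name=='wrist':
        s=s or sense(); q=s['orientation']
        T=np.eye(4); T[:3,:3]=R.from_quat([q[1],q[2],q[3],q[0]]).as_matrix(); T[:3,3]=s['ee_pos']
        return T@np.array(c['hand_eye'])
    T=np.eye(4); r=cv2.Rodrigues(np.array(c['rvec'],float))[0]; T[:3,:3]=r.T; T[:3,3]=-r.T@np.array(c['tvec']).ravel(); return T
def ray(name,px,s=None):
    c=calibration(name); u=cv2.undistortPoints(np.array([[px]],float),K(c),np.array(c['dist_coeffs'],float)).ravel()
    T=cam2world(name,s); return T[:3,3],T[:3,:3]@np.array([u[0],u[1],1.])
def atz(name,px,z,s=None):
    o,d=ray(name,px,s); return o+d*(z-o[2])/d[2]
def atd(name,px,D,s=None):
    o,d=ray(name,px,s); return o+d*D
def proj(name,P,s=None):
    c=calibration(name); T=np.linalg.inv(cam2world(name,s)); 
    return cv2.projectPoints(np.array(P,float).reshape(-1,3),cv2.Rodrigues(T[:3,:3])[0],T[:3,3],K(c),np.array(c['dist_coeffs'],float))[0].reshape(-1,2)
def tri(pts):
    A=np.zeros((3,3));b=np.zeros(3)
    for o,d in pts:
        d=d/np.linalg.norm(d);M=np.eye(3)-np.outer(d,d);A+=M;b+=M@o
    p=np.linalg.solve(A,b); return p
E
cat > a.py <<'E'
from h import *
np.set_printoptions(precision=4,suppress=True)
print(sense())
ims=[]
for n in ['scene','side','wrist']:
    im,d=read_camera(n); cv2.imwrite(f'pics/{n}0.png',im); np.save(f'{n}0.npy',d); ims.append(im)
    for t in ['red_wheel','black_wheel','spindle_top','spindle_seat','cover_tab','cover_hinge','grit_wheel','tester']:
        for q in tip_of(t,n)[:3]: print(n,t,np.round(q['pixel'],1),round(q['p'],2))
E
python3 a.py
```

```text
{'clock': 0.0, 'joint_pos': array([ 1.0349,  0.088 ,  1.3722, -0.    ,  1.6836, -0.1031]), 'joint_vel': array([-0.0015,  0.0012, -0.0001, -0.0005, -0.0013,  0.0005]), 'effort': array([ -0.0013, -34.0179, -30.2427,   0.0716,   0.033 ,  -0.0001]), 'ee_pos': array([0.2304, 0.4987, 0.1667]), 'orientation': array([-0.0003,  0.2147,  0.9767, -0.001 ]), 'ft_force': array([-0.8088, -0.0323,  0.156 ]), 'torque': array([ 0.0321, -0.0678, -0.0366]), 'finger_force': 0.0, 'opening': 0.09395348637761346}
scene red_wheel [283.  258.6] 0.83
scene red_wheel [295.3 236.6] 0.75
scene red_wheel [350.9 240.8] 0.58
scene black_wheel [326.2 272.3] 0.73
scene spindle_top [244.6 171.9] 0.74
scene spindle_top [296.2 237.5] 0.56
scene spindle_seat [243.3 189.7] 0.57
scene cover_tab [269.2 131.2] 0.61
scene grit_wheel [239.7 174.7] 0.77
scene tester [239.  199.2] 0.97
scene tester [294.7 236.5] 0.18
side red_wheel [263.6 276.8] 0.81
side red_wheel [230.2 302.5] 0.56
side black_wheel [247.8 212.4] 0.64
side black_wheel [261.4 345.5] 0.58
side spindle_top [251.3 181.9] 0.94
side spindle_seat [247.7 199.1] 0.96
side cover_tab [290.7 139. ] 0.72
side cover_hinge [276.5 192.8] 0.7
side grit_wheel [260.6 182.4] 0.62
side tester [247.  211.1] 0.62
```

View pics/scene0.png

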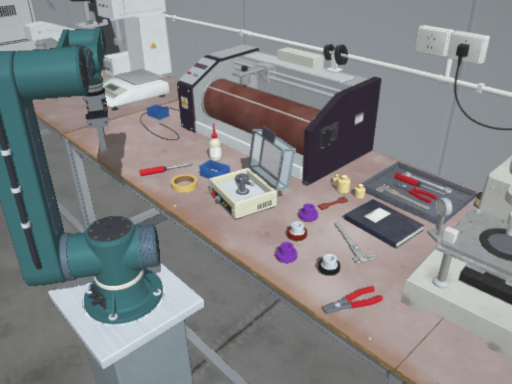

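View pics/side0.png

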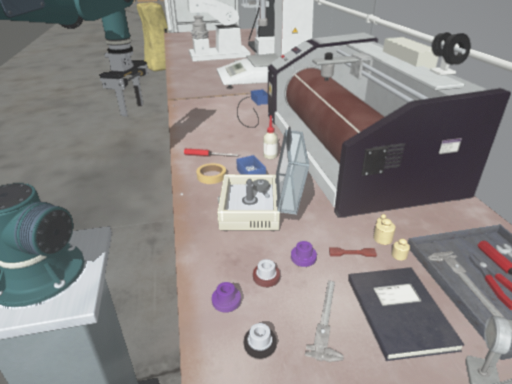

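```bash
cat > b.py <<'E'
from h import *
np.set_printoptions(precision=4,suppress=True)
for n,px,z in [('scene',(283,258.6),0),('scene',(295.3,236.6),0),('scene',(350.9,240.8),0),('scene',(326.2,272.3),0),('scene',(244.6,171.9),.111),('scene',(243.3,189.7),.045),('scene',(239,199.2),0),('side',(263.6,276.8),0),('side',(230.2,302.5),0),('side',(261.4,345.5),0),('side',(251.3,181.9),.111),('side',(247.7,199.1),.045),('side',(247,211.1),0),('scene',(239.7,174.7),.069),('side',(260.6,182.4),.069),('side',(276.5,192.8),.0705)]: print(n,px,atz(n,px,z))
print('tab',tri([ray('scene',(269.2,131.2)),ray('side',(290.7,139))]))
print('top',tri([ray('scene',(244.6,171.9)),ray('side',(251.3,181.9))]))
for n in('scene','side'): print(n,cam2world(n)[:3,3])
E
python3 b.py
```

```text
scene (283, 258.6) [ 0.4222 -0.1881  0.    ]
scene (295.3, 236.6) [ 0.5284 -0.1391  0.    ]
scene (350.9, 240.8) [ 0.6376 -0.2748  0.    ]
scene (326.2, 272.3) [ 0.4672 -0.3162  0.    ]
scene (244.6, 171.9) [0.5641 0.139  0.111 ]
scene (243.3, 189.7) [0.553  0.1358 0.045 ]
scene (239, 199.2) [0.5469 0.1539 0.    ]
side (263.6, 276.8) [ 0.5288 -0.1322  0.    ]
side (230.2, 302.5) [ 0.4397 -0.1926  0.    ]
side (261.4, 345.5) [ 0.4834 -0.313   0.    ]
side (251.3, 181.9) [0.5516 0.1209 0.111 ]
side (247.7, 199.1) [0.5428 0.1369 0.045 ]
side (247, 211.1) [0.5403 0.1413 0.    ]
scene (239.7, 174.7) [0.5878 0.194  0.069 ]
side (260.6, 182.4) [0.5907 0.1807 0.069 ]
side (276.5, 192.8) [0.6217 0.1122 0.0705]
tab [0.6578 0.1122 0.2382]
top [0.5524 0.1237 0.1155]
scene [-0.3466 -0.9129  0.8654]
side [ 0.3852 -0.778   0.6586]
```

The red wheel lies at scene (297,231) / side (266,270), between two purple look-alikes. The black wheel is at scene (329,266). The tester's spindle is at scene (243,180) / side (250,190), with the cover standing open behind it.

```bash
cat > rel.py <<'E'
# usage: rel.py x y z tooly_angle_deg -> row in move units (tool pointing down)
from h import *; import sys
np.set_printoptions(precision=4,suppress=True)
s=sense(); q=s['orientation']; r=R.from_quat([q[1],q[2],q[3],q[0]])
x,y,z,a=map(float,sys.argv[1:]); a=np.radians(a)
Y=np.array([np.cos(a),np.sin(a),0]); Z=np.array([0,0,-1.]); g=R.from_matrix(np.c_[np.cross(Y,Z),Y,Z])
d=r.inv().apply(np.array([x,y,z])-s['ee_pos'])/.2; w=(r.inv()*g).as_rotvec()/np.pi
print(d,w, 'joints',s['joint_pos'],'clk',s['clock'])
E
python3 rel.py 0.45 0.12 0.27 90; python3 -c "
from h import *
print(calibration('wrist'))"
```

```text
[-1.7908 -1.2616 -0.5105] [ 0.      0.     -0.1378] joints [ 1.0349  0.0872  1.3707 -0.      1.6836 -0.1031] clk 1.35
{'fovy': 65.70066020691345, 'cx': 260.1001552898453, 'cy': 194.74449716486106, 'dist_coeffs': array([0.00886908, 0.        , 0.        , 0.        , 0.        ]), 'hand_eye': array([[ 1.32952952e-04, -9.65086783e-01, -2.61930302e-01,
         7.56400808e-02],
       [ 9.99999982e-01,  9.24786147e-05,  1.66849962e-04,
        -4.93985517e-04],
       [-1.36801741e-04, -2.61930320e-01,  9.65086778e-01,
        -2.17673964e-01],
       [ 0.00000000e+00,  0.00000000e+00,  0.00000000e+00,
         1.00000000e+00]])}
```

Emit:
send_rows([
  [[0,0,-0.25,0,0,0],[-0.1,-0.1,-0.5,0,0,0],[-0.3,-0.2,-0.51,0,0,0],[-0.5,-0.35,-0.51,0,0,0],[-0.7,-0.5,-0.51,0,0,0],[-0.9,-0.63,-0.51,0,0,0],[-0.9,-0.63,-0.51,0,0,0],[-0.9,-0.63,-0.51,0,0,0]],
])

```text
clock: 2.15
ee_pos: [0.3417, 0.3089, 0.2701]
orientation: [-0.0, 0.216, 0.976, 0.0]
ft_force: [-0.7, 0.5, 0.5]
opening: 0.094
finger_force: 0.0
```

```bash
python3 rel.py 0.45 0.12 0.27 90
```

```text
[-0.8895 -0.6279 -0.0004] [ 0.0003 -0.     -0.1386] joints [ 0.6113 -0.1105  1.3656  0.0008  1.886  -0.5239] clk 2.15
```

Emit:
send_rows([
  [[-0.2,-0.14,0,0,0,-0.04],[-0.4,-0.28,0,0,0,-0.08],[-0.6,-0.42,0,0,0,-0.12],[-0.8,-0.57,0,0,0,-0.138],[-0.89,-0.63,0,0,0,-0.138],[-0.89,-0.63,0,0,0,-0.138],[-0.89,-0.63,0,0,0,-0.138]],
])

```text
clock: 2.85
ee_pos: [0.4499, 0.1216, 0.2696]
orientation: [-0.001, -0.001, 1.0, 0.0]
ft_force: [-1.1, 0.4, 0.8]
opening: 0.0937
finger_force: 0.0
```

```bash
cat > c.py <<'E'
from h import *
np.set_printoptions(precision=4,suppress=True)
s=sense(); im,d=read_camera('wrist'); cv2.imwrite('pics/wrist1.png',im); np.save('wrist1.npy',d); print(s['ee_pos'],s['joint_pos'])
for t,z in [('spindle_top',.111),('spindle_seat',.045),('grit_wheel',.069),('tester',0),('cover_tab',.23),('cover_hinge',.0705)]:
    for q in tip_of(t,'wrist')[:2]: print(t,np.round(q['pixel'],1),round(q['p'],2),atz('wrist',q['pixel'],z,s))
# spindle top from depth cloud
yy,xx=np.nonzero(d>0); c=calibration('wrist')
u=cv2.undistortPoints(np.c_[xx,yy].astype(float)[:,None],K(c),c['dist_coeffs'])[:,0]; D=d[yy,xx]
T=cam2world('wrist',s); P=np.c_[u*D[:,None],D]@T[:3,:3].T+T[:3,3]; np.save('P1.npy',P)
m=(np.linalg.norm(P[:,:2]-[.553,.128],axis=1)<.03)&(P[:,2]>.108)&(P[:,2]<.116); print('top',m.sum(),P[m].mean(0),P[m].min(0),P[m].max(0))
# housing front edge & sides at z ~0.07
m=(abs(P[:,2]-.07)<.002)&(np.linalg.norm(P[:,:2]-[.553,.128],axis=1)<.16)
r=cv2.minAreaRect(P[m,:2].astype(np.float32)); print('rim',m.sum(),r)
E
python3 c.py
```

```text
[0.4499 0.1216 0.2696] [ 0.1414 -0.0973  1.3546  0.0012  1.8852 -1.4308]
spindle_top [270.3 246.4] 0.93 [0.5495 0.1354 0.111 ]
spindle_seat [270.7 227.9] 0.98 [0.5483 0.1383 0.045 ]
grit_wheel [302.8 257.9] 0.72 [0.5883 0.1875 0.069 ]
grit_wheel [106.5 209.6] 0.31 [ 0.5103 -0.1048  0.069 ]
tester [267.8 221.9] 0.61 [0.5549 0.135  0.    ]
cover_hinge [258.5 276.7] 0.58 [0.62   0.1191 0.0705]
top 78 [0.5465 0.1356 0.1111] [0.5409 0.1295 0.1081] [0.5537 0.142  0.1132]
rim 4698 ((0.5692524313926697, 0.13090220093727112), (0.1995241791009903, 0.2095988243818283), 77.09484100341797)
```

View pics/wrist1.png

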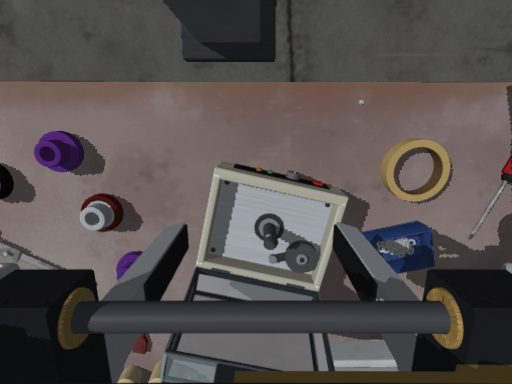

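Wrist view: spindle at (268,235), grit wheel at (301,257), red wheel hub at (98,215), cover frame at the bottom. The housing's front edge gives a tester yaw of about -12.8°.

```bash
cat > d.py <<'E'
from h import *
np.set_printoptions(precision=4,suppress=True)
P=np.load('P1.npy')
m=(np.linalg.norm(P[:,:2]-[.529,-.135],axis=1)<.04)&(abs(P[:,2]-.046)<.004)
print('hub',m.sum(),np.median(P[m],0),P[m].min(0),P[m].max(0),cv2.minEnclosingCircle(P[m,:2].astype(np.float32)))
s=np.array([.548,.136]); th=np.radians(-12.8); a=np.array([np.cos(th),np.sin(th)]); b=np.array([-a[1],a[0]])
L=np.c_[(P[:,:2]-s)@a,(P[:,:2]-s)@b]
for v in np.arange(-.08,.09,.02):
    k=(abs(L[:,1]-v)<.002)&(abs(P[:,2]-.07)<.002)&(L[:,0]<-.05); print(v,L[k,0].min() if k.any() else None)
for v in np.arange(-.06,.05,.02):
    k=(abs(L[:,0]-v)<.002)&(abs(P[:,2]-.07)<.002); print('y',v,(L[k,1].min(),L[k,1].max()) if k.any() else None)
E
python3 d.py; python3 rel.py .46 -.135 .2 77.2
```

```text
hub 367 [ 0.5315 -0.1409  0.0462] [ 0.5124 -0.1603  0.0421] [ 0.5508 -0.1224  0.0487] ((0.532248854637146, -0.14187686145305634), 0.020099425688385963)
-0.08 -0.08158659979292857
-0.06 -0.08255372582651031
-0.039999999999999994 -0.08267999020804023
-0.01999999999999999 -0.08219084865881117
1.3877787807814457e-17 -0.08202666310936531
0.020000000000000018 -0.0821534414719188
0.04000000000000002 -0.08164917577888453
0.06000000000000001 -0.08183991253003188
0.08000000000000003 -0.08207355241490483
y -0.06 (np.float64(-0.09987424267005886), np.float64(0.0988216687882589))
y -0.039999999999999994 (np.float64(-0.09881870625008743), np.float64(0.09775545761988257))
y -0.01999999999999999 (np.float64(-0.09948632022372397), np.float64(0.09268354840185328))
y 1.3877787807814457e-17 (np.float64(-0.09936797560623974), np.float64(0.09811190787723112))
y 0.020000000000000018 (np.float64(-0.09886256775715997), np.float64(0.0992902641235031))
y 0.04000000000000002 (np.float64(-0.10002779752566897), np.float64(0.09847600989036341))
[-0.0483 -1.2822  0.3499] [0.0001 0.0001 0.072 ] joints [ 0.1417 -0.0989  1.3551  0.0003  1.885  -1.4318] clk 3.2
```

Emit:
send_rows([
  [[0,-0.2,0.1,0,0,0.02],[0,-0.4,0.2,0,0,0.04],[0,-0.6,0.3,0,0,0.06],[0,-0.8,0.35,0,0,0.072],[0,-1.0,0.35,0,0,0.072],[0,-1.0,0.35,0,0,0.072],[0,-1.0,0.35,0,0,0.072]],
])

```text
clock: 3.9
ee_pos: [0.4501, -0.0798, 0.1999]
orientation: [-0.0, 0.113, 0.994, 0.0]
ft_force: [0.1, -0.3, 0.1]
opening: 0.0938
finger_force: 0.0
```

```bash
python3 rel.py .532 -.1415 .13 77.2
```

```text
[-0.4687 -0.2088  0.3492] [ 0.0002 -0.     -0.0011] joints [-0.3002 -0.1254  1.5169  0.0007  1.7503 -1.6438] clk 3.9
```

Emit:
send_rows([
  [[-0.2,-0.09,0.1,0,0,0],[-0.35,-0.16,0.25,0,0,0],[-0.47,-0.21,0.35,0,0,0],[-0.47,-0.21,0.35,0,0,0],[-0.47,-0.21,0.35,0,0,0]],
])

```text
clock: 4.4
ee_pos: [0.5323, -0.1399, 0.1298]
orientation: [-0.001, 0.112, 0.994, 0.001]
ft_force: [-0.1, 0.9, 0.5]
opening: 0.0938
finger_force: 0.0
```

```bash
cat > e.py <<'E'
from h import *
np.set_printoptions(precision=4,suppress=True)
s=sense(); im,d=read_camera('wrist'); cv2.imwrite('pics/wrist2.png',im)
for q in tip_of('red_wheel','wrist')[:3]: print(np.round(q['pixel'],1),round(q['p'],2),atz('wrist',q['pixel'],0,s))
yy,xx=np.nonzero(d>0); c=calibration('wrist')
u=cv2.undistortPoints(np.c_[xx,yy].astype(float)[:,None],K(c),c['dist_coeffs'])[:,0]; D=d[yy,xx]
T=cam2world('wrist',s); P=np.c_[u*D[:,None],D]@T[:3,:3].T+T[:3,3]
m=(np.linalg.norm(P[:,:2]-[.532,-.1415],axis=1)<.03)&(abs(P[:,2]-.046)<.003)
print('hub',m.sum(),P[m].min(0),P[m].max(0),cv2.minEnclosingCircle(P[m,:2].astype(np.float32)))
E
python3 e.py;python3 rel.py .532 -.1415 .026 77.2
```

```text
[194.9 104.2] 0.86 [ 0.4318 -0.1921  0.    ]
[314.1 253. ] 0.82 [ 0.6406 -0.0941  0.    ]
[261.2 181.5] 0.62 [ 0.5344 -0.1394  0.    ]
hub 768 [ 0.5128 -0.1611  0.043 ] [ 0.552  -0.1219  0.049 ] ((0.5325866937637329, -0.14160536229610443), 0.02009052410721779)
[ 0.0038 -0.0069  0.5291] [ 0.      0.0008 -0.0001] joints [-0.3607  0.0968  1.4316  0.0005  1.6106 -1.7079] clk 4.5
```

View pics/wrist2.png

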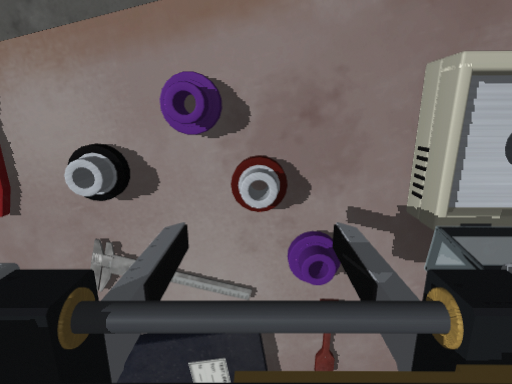

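The red wheel is centred at (259,185), with free room for the fingers on either side. I'll descend and grip.

Emit:
send_rows([
  [[0,-0.005,0.15,0,0,0],[0,-0.005,0.3,0,0,0],[0,-0.005,0.42,0,0,0],[0,-0.005,0.5,0,0,0],[0,-0.005,0.52,0,0,0],[0,-0.005,0.52,0,0,0],[0,-0.005,0.52,0,0,0]],
])

```text
clock: 5.2
ee_pos: [0.5333, -0.1426, 0.0281]
orientation: [0.002, 0.112, 0.994, -0.0]
ft_force: [-0.1, -0.7, 0.9]
opening: 0.0941
finger_force: 0.0
```

Emit:
send_rows([
  [[0,0,0,0,0,0],[0,0,0,0,0,0],[0,0,0,0,0,0],[0,0,0,0,0,0],[0,0,0,0,0,0],[0,0,0,0,0,0],[0,0,0,0,0,0],[0,0,0,0,0,0],[0,0,0,0,0,0],[0,0,0,0,0,0]],
], grip=0.3, squeeze=45)

```text
clock: 6.2
ee_pos: [0.5321, -0.1425, 0.0258]
orientation: [-0.0, 0.112, 0.994, 0.0]
ft_force: [0.4, 0.2, -0.6]
opening: 0.028
finger_force: 0.0
```

The fingers closed to 28 mm with no force, so they are not on a 40 mm hub. I'll look before doing anything else.

```bash
sed -i 's/wrist2/wrist3/' e.py; python3 e.py; python3 -c "
import cv2
from h import *
im,_=read_camera('side'); a=cv2.resize(im[200:350,180:380],(600,450)); b=cv2.imread('pics/wrist3.png')
cv2.imwrite('pics/side1.png',np.vstack([a[:300],cv2.resize(b,(600,450))[:300]]))"
```

```text
[165.9  95.2] 0.69 [ 0.4282 -0.1943  0.    ]
[263.  204.5] 0.66 [ 0.5316 -0.1404  0.    ]
hub 1496 [ 0.5127 -0.1599  0.043 ] [ 0.5521 -0.1221  0.0486] ((0.5323079824447632, -0.1417728215456009), 0.019907163456082344)
```

View pics/side1.png

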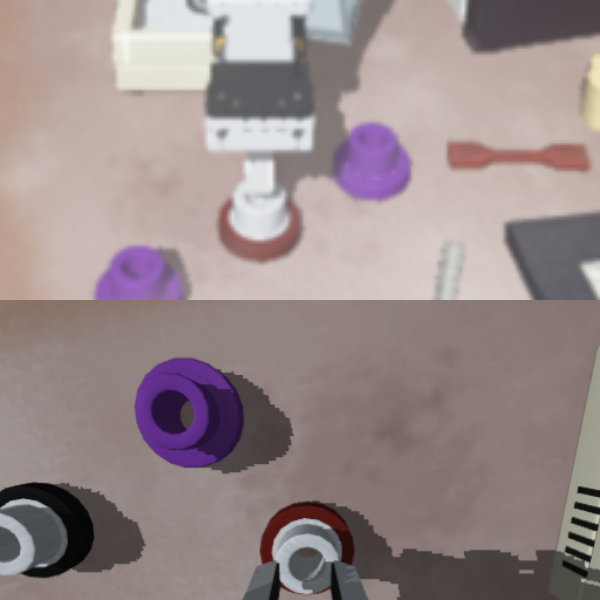

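```bash
cat > f.py <<'E'
from h import *
np.set_printoptions(precision=4,suppress=True)
s=sense(); print(s['ee_pos'],s['opening'],s['finger_force'],s['ft_force'])
th=np.radians(77.2); b=np.array([np.cos(th),np.sin(th)]); a=np.array([b[1],-b[0]])
for n in('wrist','side','scene'):
    im,d=read_camera(n)
    yy,xx=np.nonzero(d>0); c=calibration(n)
    u=cv2.undistortPoints(np.c_[xx,yy].astype(float)[:,None],K(c),c['dist_coeffs'])[:,0]; D=d[yy,xx]
    T=cam2world(n,s); P=np.c_[u*D[:,None],D]@T[:3,:3].T+T[:3,3]
    L=np.c_[(P[:,:2]-s['ee_pos'][:2])@a,(P[:,:2]-s['ee_pos'][:2])@b,P[:,2]]
    for z in np.arange(.02,.13,.008):
        m=(abs(L[:,2]-z)<.004)&(abs(L[:,0])<.03)&(abs(L[:,1])<.06)
        if m.any(): print(n,round(z,3),m.sum(),'tx',np.percentile(L[m,0],[2,98]),'ty',np.percentile(L[m,1],[2,50,98]))
E
python3 f.py
```

```text
[ 0.5321 -0.1425  0.0259] 0.02824130283115539 0.0 [-0.071  -0.6533  0.4255]
wrist 0.02 1881 tx [-0.0291  0.026 ] ty [-0.0287  0.0002  0.0307]
wrist 0.028 356 tx [-0.0254  0.0112] ty [-0.0239  0.0009  0.0228]
wrist 0.036 261 tx [-0.0195  0.0113] ty [-0.0152  0.0008  0.0175]
wrist 0.044 1588 tx [-0.0189  0.0175] ty [-0.016   0.0001  0.0176]
wrist 0.052 21 tx [-0.0164  0.0142] ty [-0.0141  0.0093  0.0158]
wrist 0.06 3 tx [-0.0088 -0.0088] ty [-0.0166  0.0161  0.0173]
wrist 0.068 143 tx [-0.0097  0.0046] ty [-0.0219  0.0137  0.0222]
wrist 0.076 249 tx [-0.0096  0.0072] ty [-0.0251 -0.0143  0.025 ]
wrist 0.084 296 tx [-0.0097  0.0063] ty [-0.0257 -0.0003  0.025 ]
wrist 0.092 332 tx [-0.0097  0.0074] ty [-0.0257 -0.0144  0.0248]
wrist 0.1 375 tx [-0.0097  0.0065] ty [-0.0258 -0.0143  0.025 ]
wrist 0.108 451 tx [-0.0097  0.0062] ty [-0.0259  0.0137  0.0251]
wrist 0.116 550 tx [-0.0098  0.0071] ty [-0.026   0.0136  0.0252]
wrist 0.124 553 tx [-0.0098  0.0043] ty [-0.0254 -0.0144  0.0246]
side 0.02 210 tx [-0.0295  0.0281] ty [-0.0311 -0.0177  0.0179]
side 0.028 80 tx [-0.0252  0.0222] ty [-0
[... 858 characters left out ...]
0.044 62 tx [-0.0183  0.0164] ty [-0.0192 -0.0048  0.0204]
scene 0.052 9 tx [-0.0186  0.009 ] ty [-0.0139  0.0009  0.0115]
scene 0.06 1 tx [-0.0063 -0.0063] ty [0.0163 0.0163 0.0163]
scene 0.068 18 tx [-0.008   0.0065] ty [-0.0228  0.0152  0.0209]
scene 0.076 26 tx [-0.0097  0.0103] ty [-0.028   0.0132  0.0287]
scene 0.084 31 tx [-0.0099  0.0103] ty [-0.0291 -0.0162  0.0252]
scene 0.092 34 tx [-0.0095  0.0086] ty [-0.0284  0.0136  0.0277]
scene 0.1 26 tx [-0.009   0.0102] ty [-0.0273 -0.0167  0.0226]
scene 0.108 30 tx [-0.009   0.0108] ty [-0.0271 -0.0023  0.0213]
scene 0.116 32 tx [-0.0101  0.0093] ty [-0.0289 -0.      0.0227]
scene 0.124 25 tx [-0.0093  0.0088] ty [-0.0279  0.0147  0.0206]
```

All three cameras put the fingertips near z≈0.065, about 38 mm above the reported TCP. They closed over the hub without touching it. I'll reopen and measure the tip height precisely.

Emit:
send_rows([
  [[0,0,0,0,0,0],[0,0,0,0,0,0],[0,0,0,0,0,0],[0,0,0,0,0,0],[0,0,0,0,0,0]],
], grip=0.65)

```text
clock: 7.0
ee_pos: [0.5322, -0.1425, 0.0259]
orientation: [0.0, 0.112, 0.994, 0.0]
ft_force: [0.6, 0.0, 0.2]
opening: 0.0606
finger_force: 0.0
```

```bash
cat > g.py <<'E'
from h import *
np.set_printoptions(precision=4,suppress=True)
s=sense(); print(s['ee_pos'],s['opening'],s['finger_force'],s['ft_force'],s['joint_pos'])
q=s['orientation']; Rm=R.from_quat([q[1],q[2],q[3],q[0]]).as_matrix()
for n in('wrist','side','scene'):
    im,d=read_camera(n); 
    if n=='side': cv2.imwrite('pics/side2.png',im)
    yy,xx=np.nonzero(d>0); c=calibration(n)
    u=cv2.undistortPoints(np.c_[xx,yy].astype(float)[:,None],K(c),c['dist_coeffs'])[:,0]; D=d[yy,xx]
    T=cam2world(n,s); P=np.c_[u*D[:,None],D]@T[:3,:3].T+T[:3,3]
    L=(P-s['ee_pos'])@Rm
    for sg in(-1,1):
        m=(abs(L[:,0])<.009)&(sg*L[:,1]>s['opening']/2-.004)&(sg*L[:,1]<s['opening']/2+.016)&(P[:,2]>.049)&(L[:,2]>-.11)
        v=L[m]; print(n,sg,len(v),'tool z of tip (max)',np.sort(v[:,2])[-6:] if len(v) else '', 'ty range',np.percentile(v[:,1],[1,50,99]) if len(v) else '')
E
python3 g.py
```

```text
[ 0.5322 -0.1425  0.0259] 0.0605812005694311 0.0 [0.6174 0.0105 0.1896] [-0.3647  0.1602  1.5762  0.0001  1.4051 -1.71  ]
wrist -1 1355 tool z of tip (max) [-0.0389 -0.0388 -0.0387 -0.0386 -0.0383 -0.0379] ty range [-0.0426 -0.0308 -0.0304]
wrist 1 1370 tool z of tip (max) [-0.0386 -0.0381 -0.0381 -0.038  -0.0379 -0.0378] ty range [0.0296 0.0301 0.0417]
side -1 180 tool z of tip (max) [-0.0498 -0.0497 -0.0487 -0.0486 -0.0486 -0.0485] ty range [-0.0447 -0.0426 -0.0404]
side 1 0 tool z of tip (max)  ty range 
scene -1 104 tool z of tip (max) [-0.0492 -0.0474 -0.0472 -0.0451 -0.0445 -0.0388] ty range [-0.0444 -0.0411 -0.0299]
scene 1 118 tool z of tip (max) [-0.0417 -0.041  -0.0396 -0.0392 -0.0391 -0.0383] ty range [0.0277 0.0325 0.0431]
```

The tips are actually 38 mm behind the reported TCP. I'll use that offset: tip at about z 0.025 means TCP at about -0.013.

Emit:
send_rows([
  [[0,0,0.05,0,0,0],[0,0,0.1,0,0,0],[0,0,0.14,0,0,0],[0,0,0.17,0,0,0],[0,0,0.19,0,0,0],[0,0,0.19,0,0,0],[0,0,0.19,0,0,0]],
])

```text
clock: 7.85
ee_pos: [0.5323, -0.1426, -0.012]
orientation: [0.0, 0.112, 0.994, 0.0]
ft_force: [0.3, 1.0, 0.4]
opening: 0.0613
finger_force: 0.0
```

Emit:
send_rows([
  [[0,0,0,0,0,0],[0,0,0,0,0,0],[0,0,0,0,0,0],[0,0,0,0,0,0],[0,0,0,0,0,0],[0,0,0,0,0,0]],
], grip=0.3, squeeze=45)

```text
clock: 8.45
ee_pos: [0.5324, -0.1424, -0.0118]
orientation: [0.0, 0.112, 0.994, 0.0]
ft_force: [0.2, 0.8, 2.1]
opening: 0.0387
finger_force: 45.0
```

Emit:
send_rows([
  [[0,0,-0.1,0,0,0],[0,0,-0.3,0,0,0],[0,0,-0.5,0,0,0],[0,0,-0.7,0,0,0],[0,0,-0.8,0,0,0],[0,0,-0.8,0,0,0],[0,0,-0.8,0,0,0]],
])

```text
clock: 9.15
ee_pos: [0.5316, -0.1425, 0.1466]
orientation: [-0.001, 0.113, 0.994, 0.0]
ft_force: [0.4, 0.0, -2.4]
opening: 0.0382
finger_force: 45.0
```

```bash
python3 rel.py .535 .136 .15 77.2; python3 rel.py .51 -.003 .15 77.2
```

```text
[ 0.295   1.3609 -0.0162] [ 0.     -0.0005 -0.0007] joints [-0.3648  0.0944  1.4049 -0.0001  1.6438 -1.71  ] clk 9.15
[ 0.2614  0.6556 -0.0164] [ 0.     -0.0005 -0.0007] joints [-0.3648  0.0944  1.4049 -0.0001  1.6438 -1.71  ] clk 9.15
```

Emit:
send_rows([
  [[0.08,0.16,-0.02,0,0,0],[0.15,0.35,-0.02,0,0,0],[0.23,0.55,-0.02,0,0,0],[0.27,0.75,-0.02,0,0,0],[0.28,0.95,-0.02,0,0,0],[0.28,1.0,-0.02,0,0,0],[0.28,1.0,-0.02,0,0,0],[0.28,1.0,-0.02,0,0,0]],
])

```text
clock: 9.95
ee_pos: [0.5214, 0.064, 0.1501]
orientation: [-0.002, 0.113, 0.994, -0.001]
ft_force: [-0.6, 0.1, -1.7]
opening: 0.0386
finger_force: 45.0
```

```bash
python3 rel.py .548 .136 .15 77.2
```

```text
[-0.049   0.3806 -0.0005] [-0.0006 -0.0009 -0.0008] joints [ 0.0149  0.0393  1.4565 -0.001   1.6491 -1.3301] clk 9.95
```

Emit:
send_rows([
  [[-0.02,0.15,0,0,0,0],[-0.04,0.3,0,0,0,0],[-0.05,0.37,0,0,0,0],[-0.05,0.38,0,0,0,0],[-0.05,0.38,0,0,0,0],[-0.05,0.38,0,0,0,0]],
])

```text
clock: 10.55
ee_pos: [0.5488, 0.1354, 0.1518]
orientation: [-0.0, 0.113, 0.994, -0.0]
ft_force: [-0.6, -0.2, -1.0]
opening: 0.0383
finger_force: 45.0
```

```bash
cat > k.py <<'E'
from h import *
np.set_printoptions(precision=4,suppress=True)
s=sense(); print(s['ee_pos'],s['orientation'],s['ft_force'])
W={}
for n in('wrist','side','scene'):
    im,d=read_camera(n); W[n]=im
    for t in('spindle_top','spindle_seat','red_wheel','cover_tab'):
        for q in tip_of(t,n)[:2]: print(n,t,np.round(q['pixel'],1),round(q['p'],2))
    print(n,'proj seat',proj(n,[[.548,.136,.045],[.548,.136,.111]],s),'wheel',proj(n,s['ee_pos']+[0,0,.0118],s))
a=cv2.resize(W['wrist'][60:360,110:410],(450,450)); b=cv2.resize(W['side'][80:240,190:310],(338,450)); cv2.imwrite('pics/k.png',np.hstack([a,b]))
E
python3 k.py;python3 rel.py .548 .136 .15 77.2
```

```text
[0.5488 0.1354 0.1518] [-0.0001  0.1132  0.9936 -0.0004] [-0.5955 -0.1608 -1.0306]
wrist spindle_seat [261.5 183.8] 0.65
wrist red_wheel [111.6 275.3] 0.72
wrist red_wheel [262.4 223.6] 0.63
wrist proj seat [[261.0362 183.3459]
 [261.2155 199.7411]] wheel [[260.8361 220.837 ]]
side spindle_top [249.3 181.9] 0.85
side spindle_seat [248.3 200.4] 0.66
side red_wheel [246.3 161.8] 0.79
side red_wheel [301.9 260.4] 0.7
side cover_tab [291.4 137.6] 0.73
side proj seat [[249.5307 199.048 ]
 [248.9727 179.3356]] wheel [[248.8251 162.7068]]
scene spindle_top [244.4 172.8] 0.65
scene spindle_seat [241.9 188.3] 0.75
scene red_wheel [285.5 258.3] 0.82
scene red_wheel [307.5 214.1] 0.72
scene cover_tab [269.6 131.6] 0.6
scene proj seat [[242.2003 190.1848]
 [241.6992 173.7495]] wheel [[241.5814 160.1215]]
[ 0.0041 -0.0051  0.0095] [ 0.      0.     -0.0006] joints [ 0.144   0.1259  1.3599  0.0001  1.6557 -1.2014] clk 11.3
```

View pics/k.png

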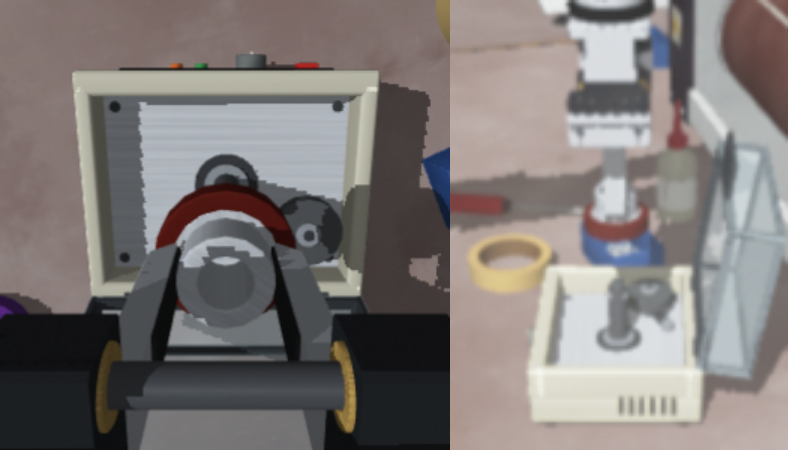

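The wheel is upright in the grip and directly above the spindle. The wrist view shows the spindle flange at (225,180) in the crop, on the wheel's axis line. Lowering onto the spindle.

Emit:
send_rows([
  [[0,0,0.06,0,0,0],[0,0,0.13,0,0,0],[0,0,0.18,0,0,0],[0,0,0.22,0,0,0],[0,0,0.25,0,0,0],[0,0,0.28,0,0,0],[0,0,0.3,0,0,0],[0,0,0.31,0,0,0]],
])

```text
clock: 12.1
ee_pos: [0.549, 0.1367, 0.0896]
orientation: [-0.0, 0.112, 0.994, -0.0]
ft_force: [-0.2, 0.1, -1.9]
opening: 0.0385
finger_force: 45.0
```

Emit:
send_rows([
  [[0,0,0.03,0,0,0],[0,0,0.06,0,0,0],[0,0,0.09,0,0,0],[0,0,0.12,0,0,0],[0,0,0.15,0,0,0]],
])

```text
clock: 12.6
ee_pos: [0.5492, 0.1363, 0.0597]
orientation: [0.0, 0.113, 0.994, -0.0]
ft_force: [-2.6, -3.0, 3.9]
opening: 0.0387
finger_force: 45.0
```

Emit:
send_rows([
  [[0,0,0.02,0,0,0],[0,0,0.04,0,0,0],[0,0,0.06,0,0,0],[0,0,0.08,0,0,0],[0,0,0.1,0,0,0],[0,0,0.11,0,0,0],[0,0,0.11,0,0,0]],
])

```text
clock: 13.3
ee_pos: [0.548, 0.1366, 0.0356]
orientation: [-0.001, 0.113, 0.994, -0.0]
ft_force: [0.0, -3.8, -6.7]
opening: 0.0384
finger_force: 45.0
```

Emit:
send_rows([
  [[0,0,0.005,0,0,0],[0,0,0.01,0,0,0],[0,0,0.012,0,0,0],[0,0,0.012,0,0,0]],
])

```text
clock: 13.7
ee_pos: [0.5483, 0.1368, 0.0351]
orientation: [-0.001, 0.112, 0.994, -0.0]
ft_force: [-2.7, -2.7, -4.9]
opening: 0.0384
finger_force: 45.0
```

Emit:
send_rows([
  [[0,0,0.01,0,0,0],[0,0,0.015,0,0,0],[0,0,0.02,0,0,0],[0,0,0.02,0,0,0]],
])

```text
clock: 14.1
ee_pos: [0.549, 0.1366, 0.0332]
orientation: [0.0, 0.112, 0.994, -0.0]
ft_force: [-5.7, -5.0, 3.2]
opening: 0.0386
finger_force: 45.0
```

```bash
cat > l.py <<'E'
from h import *
np.set_printoptions(precision=4,suppress=True)
s=sense(); print(s['ee_pos'],s['ft_force'],s['opening'])
sp=np.array([.548,.136])
n='wrist'; im,d=read_camera(n); cv2.imwrite('pics/l.png',im)
yy,xx=np.nonzero(d>0); c=calibration(n)
u=cv2.undistortPoints(np.c_[xx,yy].astype(float)[:,None],K(c),c['dist_coeffs'])[:,0]; D=d[yy,xx]
T=cam2world(n,s); P=np.c_[u*D[:,None],D]@T[:3,:3].T+T[:3,3]; r=np.linalg.norm(P[:,:2]-sp,axis=1)
for lo,hi in((0,.005),(.013,.018),(.024,.03)):
    m=(r>=lo)&(r<hi)&(P[:,0]<.545+(lo==0)); print(lo,m.sum(),np.percentile(P[m,2],[5,25,50,75,95]))
E
python3 l.py
```

```text
[0.549  0.1366 0.0332] [-5.6743 -4.9953  3.1505] 0.03861803723237073
0 274 [0.1108 0.1114 0.1117 0.1122 0.1127]
0.013 986 [0.0909 0.0916 0.0922 0.1957 0.1973]
0.024 8031 [0.0674 0.1429 0.1857 0.1875 0.1969]
```

Emit:
send_rows([
  [[0,0,0.01,0,0,0],[0,0,0.02,0,0,0],[0,0,0.02,0,0,0],[0,0,0.02,0,0,0]],
])

```text
clock: 14.55
ee_pos: [0.5492, 0.1366, 0.0332]
orientation: [0.001, 0.112, 0.994, -0.0]
ft_force: [-10.9, -5.2, 18.4]
opening: 0.0384
finger_force: 45.0
```

The hub is hard on the seat: z holds at 0.0332 under 18 N. I'll ease off and open slightly.

Emit:
send_rows([
  [[0,0,-0.01,0,0,0],[0,0,-0.02,0,0,0],[0,0,-0.02,0,0,0],[0,0,-0.02,0,0,0]],
])

```text
clock: 14.95
ee_pos: [0.5491, 0.1366, 0.0332]
orientation: [0.0, 0.112, 0.994, -0.0]
ft_force: [-5.4, -4.5, 3.4]
opening: 0.0386
finger_force: 45.0
```

Emit:
send_rows([
  [[0,0,0,0,0,0],[0,0,0,0,0,0],[0,0,0,0,0,0],[0,0,-0.05,0,0,0],[0,0,-0.15,0,0,0],[0,0,-0.3,0,0,0],[0,0,-0.5,0,0,0],[0,0,-0.5,0,0,0],[0,0,-0.5,0,0,0]],
], grip=0.5)

```text
clock: 15.85
ee_pos: [0.5502, 0.1372, 0.1337]
orientation: [0.002, 0.112, 0.994, 0.001]
ft_force: [-0.2, 0.2, -0.6]
opening: 0.0474
finger_force: 0.0
```

```bash
python3 l.py
cat > m.py <<'E'
from h import *
np.set_printoptions(precision=4,suppress=True)
t=[]
for n in('scene','side'):
    im,d=read_camera(n); cv2.imwrite(f'pics/{n}_m.png',im)
    q=tip_of('cover_tab',n)[0]; print(n,q); t.append(ray(n,q['pixel']))
p=tri(t); th=np.radians(-12.8); a=np.array([np.cos(th),np.sin(th)]); b=np.array([-a[1],a[0]])
h=np.array([.548,.136])+.076*a; print('tab',p,'rel hinge: x,y,z',(p[:2]-h)@a,(p[:2]-h)@b,p[2]-.0705)
phi=np.arctan2(p[2]-.0705,-((p[:2]-h)@a)); print('angle',phi)
# side depth cloud of the tab/frame in the tester frame
for n in('scene','side'):
    im,d=read_camera(n); yy,xx=np.nonzero(d>0); c=calibration(n)
    u=cv2.undistortPoints(np.c_[xx,yy].astype(float)[:,None],K(c),c['dist_coeffs'])[:,0]; D=d[yy,xx]
    T=cam2world(n); P=np.c_[u*D[:,None],D]@T[:3,:3].T+T[:3,3]
    L=np.c_[(P[:,:2]-h)@a,(P[:,:2]-h)@b,P[:,2]]
    for z in np.arange(.13,.28,.01):
        m=(abs(L[:,2]-z)<.005)&(abs(L[:,1])<.11)&(abs(L[:,0])<.09)
        if m.any(): print(n,round(z,3),m.sum(),'x',np.percentile(L[m,0],[2,25,50,98]),'y',np.percentile(L[m,1],[2,98]))
E
python3 m.py
```

```text
[0.5502 0.1372 0.1337] [-0.2132  0.218  -0.6452] 0.0473732955014746
0 106 [0.111  0.1114 0.1117 0.1121 0.1127]
0.013 846 [0.091  0.0923 0.2959 0.2972 0.2981]
0.024 7437 [0.0681 0.2763 0.2855 0.2872 0.2975]
scene {'pixel': [268.8, 130.7], 'p': 0.81}
side {'pixel': [291.0, 139.3], 'p': 0.57}
tab [0.6598 0.116  0.2368] rel hinge: x,y,z 0.03744565051278726 0.005224368990959644 0.1663417237430022
angle 1.7922181273456943
scene 0.13 113 x [0.0122 0.0365 0.0569 0.0651] y [-0.1008  0.1018]
scene 0.14 129 x [0.0122 0.033  0.0575 0.0678] y [-0.101   0.1009]
scene 0.15 110 x [0.0152 0.037  0.059  0.0684] y [-0.1011  0.1022]
scene 0.16 120 x [0.0154 0.0396 0.063  0.07  ] y [-0.1012  0.1005]
scene 0.17 133 x [-0.0831  0.0284  0.0551  0.0705] y [-0.1013  0.0998]
scene 0.18 73 x [-0.085  -0.0726  0.0279  0.0716] y [-0.1008  0.0921]
scene 0.19 72 x [-0.0844 -0.0773 -0.0673  0.066 ] y [-0.1023  0.0352]
scene 0.2 72 x [-0.085  -0.0768  0.024   0.0745] y [-0.1022  0.0325]
scene 0.21 170 x [-0.0841  0.0272  0.0542  0.0775] y [-0.1004  0.0322]
scene 0.22 133 x [-0.084   0.0221  0.0271  0.0517] y [-0.0985
[... 747 characters left out ...]
24  0.0946]
side 0.18 115 x [-0.081   0.0205  0.033   0.0695] y [-0.1018  0.0957]
side 0.19 104 x [-0.0832 -0.0015  0.0325  0.0712] y [-0.1022  0.0938]
side 0.2 115 x [-0.0828 -0.0664  0.0347  0.0712] y [-0.103  0.091]
side 0.21 427 x [-0.0775  0.0507  0.0598  0.0753] y [-0.1022  0.0911]
side 0.22 275 x [-0.0824  0.0268  0.0368  0.0535] y [-0.1005  0.0917]
side 0.23 53 x [-0.0847 -0.077  -0.0669  0.032 ] y [-0.0405  0.0156]
side 0.24 53 x [-0.0843 -0.0768 -0.069   0.0339] y [-0.0419  0.0304]
side 0.25 44 x [0.0145 0.0301 0.032  0.0355] y [-0.0425  0.0349]
side 0.27 71 x [-0.0886 -0.0766 -0.0624 -0.0418] y [-0.0826  0.0727]
side 0.28 101 x [-0.0881 -0.0738 -0.0573 -0.0417] y [-0.0834  0.0749]
```

Hub top at 0.091 and spindle top at 0.111, so the wheel is home. The cover is at about 1.74 rad. Before reaching behind the tab I'll check for obstacles and compute the closing path.

```bash
cat > o.py <<'E'
from h import *
np.set_printoptions(precision=3,suppress=True)
th=np.radians(-12.8); a=np.array([np.cos(th),np.sin(th)]); b=np.array([-a[1],a[0]]); h=np.array([.548,.136])+.076*a
for n in('scene','side'):
    im,d=read_camera(n); yy,xx=np.nonzero(d>0); c=calibration(n)
    u=cv2.undistortPoints(np.c_[xx,yy].astype(float)[:,None],K(c),c['dist_coeffs'])[:,0]; D=d[yy,xx]
    T=cam2world(n); P=np.c_[u*D[:,None],D]@T[:3,:3].T+T[:3,3]
    L=np.c_[(P[:,:2]-h)@a,(P[:,:2]-h)@b,P[:,2]]
    for x in np.arange(.03,.25,.02):
        m=(abs(L[:,0]-x)<.01)&(abs(L[:,1])<.13)&(L[:,2]<.5); print(n,round(x,2),m.sum(),'zmax',np.sort(L[m,2])[-3:] if m.any() else '')
def tcp(X,Z): p=h+X*a; return np.r_[p,Z-.038]   # X: tip centre x from hinge; Z tip height
print('start',tcp(.06,.30),tcp(.06,.233))
for p in [1.74,1.6,1.4,1.2,1.,.8,.6,.4,.2,.1,0]:
    e=np.array([-np.cos(p),np.sin(p)]); nn=np.array([np.sin(p),np.cos(p)])
    if p>1.5: c=.184*e+.0065*nn; X=c[0]+.009; Z=.0705+.17*np.sin(p)
    else: c=.176*e+.0065*nn; X=c[0]+.009; Z=.0705+c[1]
    print(p,'X,Z',np.array([X,Z]),'tcp',tcp(X,Z))
E
python3 o.py; python3 rel.py .548 .136 .262 77.2
```

```text
scene 0.03 861 zmax [0.253 0.253 0.253]
scene 0.05 934 zmax [0.217 0.217 0.218]
scene 0.07 700 zmax [0.214 0.214 0.215]
scene 0.09 292 zmax [0.004 0.004 0.005]
scene 0.11 275 zmax [0.004 0.004 0.004]
scene 0.13 287 zmax [0.004 0.005 0.005]
scene 0.15 362 zmax [0.073 0.073 0.076]
scene 0.17 896 zmax [0.239 0.24  0.241]
scene 0.19 914 zmax [0.252 0.252 0.256]
scene 0.21 730 zmax [0.265 0.265 0.266]
scene 0.23 666 zmax [0.275 0.278 0.278]
side 0.03 992 zmax [0.252 0.252 0.253]
side 0.05 800 zmax [0.218 0.218 0.218]
side 0.07 550 zmax [0.214 0.214 0.215]
side 0.09 348 zmax [0.003 0.003 0.003]
side 0.11 359 zmax [0.003 0.004 0.004]
side 0.13 452 zmax [0.075 0.076 0.076]
side 0.15 567 zmax [0.076 0.077 0.077]
side 0.17 1076 zmax [0.24  0.241 0.241]
side 0.19 1016 zmax [0.251 0.251 0.253]
side 0.21 977 zmax [0.263 0.263 0.263]
side 0.23 979 zmax [0.273 0.273 0.275]
start [0.681 0.106 0.262] [0.681 0.106 0.195]
1.74 X,Z [0.046 0.238] tcp [0.667 0.109 0.2  ]
1.6 X,Z [0.021 0.24 ] tcp [0.642 0.115 0.202]
1.4 X,Z [-0.015  0.245] tcp [0.608 0.122 0.207]
1.2 X,Z [-0.049  0.237] tcp [0.575 0.13  0.199]
1.0 X,Z [-0.081  0.222] tcp [0.543 0.137 0.184]
0.8 X,Z [-0.109  0.201] tcp [0.516 0.143 0.163]
0.6 X,Z [-0.133  0.175] tcp [0.493 0.149 0.137]
0.4 X,Z [-0.151  0.145] tcp [0.475 0.153 0.107]
0.2 X,Z [-0.162  0.112] tcp [0.464 0.155 0.074]
0.1 X,Z [-0.165  0.095] tcp [0.461 0.156 0.057]
0 X,Z [-0.167  0.077] tcp [0.459 0.156 0.039]
[ 0.0032 -0.0045 -0.6563] [-0.0001 -0.0004 -0.0007] joints [ 0.1439  0.1326  1.3943  0.0001  1.6159 -1.2014] clk 16.3
```

View pics/l.png

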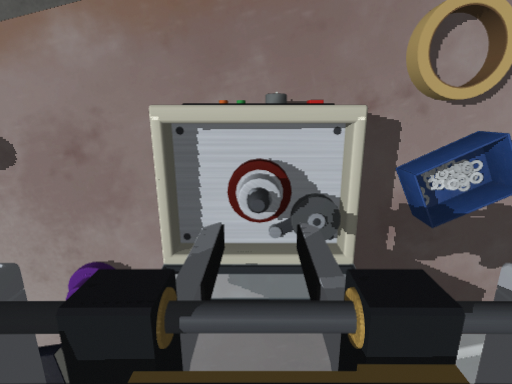

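The wheel is seated on the spindle at (260,192) and the fingers are free of it. Next: raise, shut the fingers and go over behind the tab.

Emit:
send_rows([
  [[0,0,-0.2,0,0,0],[0,0,-0.4,0,0,0],[0,0,-0.6,0,0,0],[0,0,-0.68,0,0,0],[-0.1,0,-0.68,0,0,0],[-0.3,0,-0.68,0,0,0],[-0.5,0,-0.68,0,0,0],[-0.67,0,-0.68,0,0,0],[-0.68,0,-0.68,0,0,0],[-0.68,0,-0.68,0,0,0]],
], grip=0, squeeze=20)

```text
clock: 17.3
ee_pos: [0.6817, 0.1061, 0.2655]
orientation: [-0.002, 0.113, 0.994, -0.0]
ft_force: [-0.8, 0.3, -0.7]
opening: 0.0001
finger_force: 0.0
```

```bash
python3 rel.py .681 .106 .195 77.2; python3 g.py
```

```text
[ 0.0019 -0.001   0.3525] [-0.0002 -0.0011 -0.0008] joints [ 0.0721  0.431   0.7572  0.0003  1.9568 -1.2726] clk 17.3
[0.6817 0.1061 0.2655] 0.00011438894425525097 0.0 [-0.7674  0.2998 -0.7437] [ 0.0721  0.431   0.7572  0.0003  1.9568 -1.2726]
wrist -1 1114 tool z of tip (max) [0.0544 0.0544 0.0545 0.0545 0.0546 0.0551] ty range [-0.0157 -0.0015  0.0032]
wrist 1 1129 tool z of tip (max) [0.0545 0.0545 0.0545 0.0547 0.0547 0.0556] ty range [-0.0035  0.0007  0.0153]
side -1 214 tool z of tip (max) [0.054  0.054  0.0542 0.0544 0.0545 0.0547] ty range [-0.0157 -0.0122  0.0022]
side 1 21 tool z of tip (max) [0.054  0.054  0.0542 0.0544 0.0545 0.0546] ty range [-0.0036  0.0046  0.0141]
scene -1 185 tool z of tip (max) [0.1897 0.1912 0.1933 0.1935 0.1936 0.1947] ty range [-0.0156 -0.0082  0.0035]
scene 1 133 tool z of tip (max) [0.1896 0.1912 0.1917 0.1933 0.1936 0.1991] ty range [-0.0038  0.0053  0.0156]
```

Go down behind the tab (tip to about 0.235).

Emit:
send_rows([
  [[0,0,0.1,0,0,0],[0,0,0.2,0,0,0],[0,0,0.28,0,0,0],[0,0,0.34,0,0,0],[0,0,0.34,0,0,0]],
])

```text
clock: 17.95
ee_pos: [0.68, 0.1067, 0.1984]
orientation: [-0.001, 0.112, 0.994, -0.0]
ft_force: [0.3, 0.7, 0.1]
opening: 0.0004
finger_force: 0.0
```

```bash
cat > q.py <<'E'
from h import *; import sys
np.set_printoptions(precision=3,suppress=True)
s=sense(); q=s['orientation']; r=R.from_quat([q[1],q[2],q[3],q[0]]); print(s['ee_pos'],s['ft_force'])
th=np.radians(-12.8); a=np.array([np.cos(th),np.sin(th)]); h=np.array([.548,.136])+.076*a
for p in map(float,sys.argv[1:]):
    e=np.array([-np.cos(p),np.sin(p)]); n=np.array([np.sin(p),np.cos(p)])
    if p>1.5: c=.184*e+.0065*n; X=c[0]+.009; Z=.0705+.168
    else: c=.176*e+.0065*n; X=c[0]+.009; Z=.0705+c[1]
    t=np.r_[h+X*a,Z-.038]; print(p,r.inv().apply(t-s['ee_pos'])/.2)
E
python3 q.py 1.74 1.6 1.5 1.4 1.3 1.2 1.1 1.0 .9 .8
```

```text
[0.68  0.107 0.198] [0.275 0.716 0.127]
1.74 [ 0.064 -0.004 -0.01 ]
1.6 [ 0.191 -0.004 -0.01 ]
1.5 [ 0.281 -0.004 -0.05 ]
1.4 [ 0.368 -0.004 -0.042]
1.3 [ 0.455 -0.004 -0.026]
1.2 [ 0.539 -0.004 -0.001]
1.1 [ 0.621 -0.004  0.032]
1.0 [ 0.699 -0.004  0.073]
0.9 [ 0.772 -0.005  0.122]
0.8 [ 0.84  -0.005  0.178]
```

Emit:
send_rows([
  [[0.04,0,0,0,0,0],[0.08,0,0,0,0,0],[0.12,0,-0.01,0,0,0],[0.16,0,-0.015,0,0,0],[0.2,0,-0.02,0,0,0],[0.24,0,-0.025,0,0,0],[0.28,0,-0.03,0,0,0],[0.32,0,-0.03,0,0,0],[0.36,0,-0.03,0,0,0],[0.4,0,-0.03,0,0,0]],
])

```text
clock: 18.95
ee_pos: [0.6029, 0.1243, 0.2054]
orientation: [-0.0, 0.113, 0.994, -0.0]
ft_force: [2.5, 0.8, -0.6]
opening: 0.0004
finger_force: 1.0
```

```bash
python3 q.py 1.4 1.3 1.25 1.2 1.15 1.1 1.05 1.0 .95 .9 .85 .8 .75; python3 m.py | sed -n 1,4p
```

```text
[0.603 0.124 0.205] [ 2.526  0.833 -0.644]
1.4 [-0.027 -0.004 -0.008]
1.3 [ 0.06  -0.004  0.008]
1.25 [ 0.102 -0.004  0.019]
1.2 [ 0.144 -0.004  0.032]
1.15 [ 0.185 -0.004  0.048]
1.1 [ 0.226 -0.004  0.065]
1.05 [ 0.265 -0.004  0.085]
1.0 [ 0.304 -0.004  0.106]
0.95 [ 0.341 -0.004  0.13 ]
0.9 [ 0.377 -0.004  0.155]
0.85 [ 0.412 -0.005  0.182]
0.8 [ 0.445 -0.005  0.21 ]
0.75 [ 0.477 -0.005  0.241]
scene {'pixel': [253.3, 133.5], 'p': 0.57}
side {'pixel': [267.8, 140.1], 'p': 0.91}
tab [0.6007 0.1295 0.2376] rel hinge: x,y,z -0.023130492590603957 0.005314542260555353 0.16714350666594058
angle 1.4332827031201878
```

The cover follows at about 2.5 N (angle ≈1.4). Continuing slowly along the arc.

Emit:
send_rows([
  [[0.06,0,0.02,0,0,0],[0.1,0,0.03,0,0,0],[0.14,0,0.04,0,0,0],[0.18,0,0.055,0,0,0],[0.22,0,0.075,0,0,0],[0.26,0,0.095,0,0,0],[0.3,0,0.115,0,0,0],[0.34,0,0.14,0,0,0],[0.37,0,0.165,0,0,0],[0.4,0,0.19,0,0,0]],
])

```text
clock: 20.25
ee_pos: [0.5248, 0.1424, 0.1672]
orientation: [-0.0, 0.112, 0.994, 0.0]
ft_force: [0.1, -0.2, 2.5]
opening: 0.0004
finger_force: 0.7
```

```bash
python3 q.py .85 .8 .75 .7 .65 .6 .55 .5 .45 .4 .35 ; python3 m.py | sed -n 1,4p
```

```text
[0.525 0.142 0.167] [ 0.113 -0.234  2.535]
0.85 [ 0.011 -0.005 -0.009]
0.8 [ 0.044 -0.006  0.02 ]
0.75 [ 0.076 -0.006  0.05 ]
0.7 [ 0.107 -0.006  0.082]
0.65 [ 0.135 -0.006  0.115]
0.6 [ 0.162 -0.006  0.15 ]
0.55 [ 0.188 -0.006  0.186]
0.5 [ 0.211 -0.006  0.223]
0.45 [ 0.233 -0.006  0.262]
0.4 [ 0.252 -0.006  0.301]
0.35 [ 0.27  -0.006  0.342]
scene {'pixel': [232.8, 148.8], 'p': 0.8}
side {'pixel': [239.3, 152.2], 'p': 0.87}
tab [0.527  0.1513 0.1991] rel hinge: x,y,z -0.0998752758427008 0.010272480450258012 0.1286162389491819
angle 0.9105266865680021
```

Emit:
send_rows([
  [[0.03,0,0.02,0,0,0],[0.06,0,0.045,0,0,0],[0.09,0,0.07,0,0,0],[0.12,0,0.1,0,0,0],[0.145,0,0.13,0,0,0],[0.165,0,0.155,0,0,0],[0.19,0,0.19,0,0,0],[0.21,0,0.22,0,0,0],[0.225,0,0.25,0,0,0],[0.24,0,0.28,0,0,0]],
])

```text
clock: 21.55
ee_pos: [0.4782, 0.153, 0.111]
orientation: [-0.0, 0.112, 0.994, 0.0]
ft_force: [1.2, 0.2, 0.3]
opening: 0.0004
finger_force: 0.5
```

```bash
python3 q.py .4 .35 .3 .25 .2 .15 .1 .05 0 ; python3 m.py | sed -n 1,4p
```

```text
[0.478 0.153 0.111] [1.198 0.167 0.349]
0.4 [ 0.013 -0.006  0.02 ]
0.35 [ 0.031 -0.006  0.06 ]
0.3 [ 0.047 -0.006  0.101]
0.25 [ 0.06  -0.006  0.143]
0.2 [ 0.071 -0.006  0.186]
0.15 [ 0.081 -0.006  0.229]
0.1 [ 0.088 -0.006  0.272]
0.05 [ 0.093 -0.006  0.316]
0.0 [ 0.095 -0.006  0.36 ]
scene {'pixel': [223.8, 166.1], 'p': 0.69}
side {'pixel': [221.2, 172.3], 'p': 0.66}
tab [0.4727 0.1338 0.1572] rel hinge: x,y,z -0.14893999017250745 -0.0188260567355589 0.08665475064861476
angle 0.5269369889750597
```

Emit:
send_rows([
  [[0.01,0,0.02,0,0,0],[0.025,0,0.05,0,0,0],[0.04,0,0.08,0,0,0],[0.05,0,0.11,0,0,0],[0.06,0,0.14,0,0,0],[0.068,0,0.17,0,0,0],[0.075,0,0.2,0,0,0],[0.08,0,0.23,0,0,0],[0.085,0,0.26,0,0,0],[0.09,0,0.285,0,0,0]],
])

```text
clock: 22.85
ee_pos: [0.4611, 0.1569, 0.0538]
orientation: [-0.0, 0.112, 0.994, 0.0]
ft_force: [0.8, 0.4, 1.0]
opening: 0.0004
finger_force: 0.4
```

```bash
python3 q.py .1 .05 0 -.02; python3 m.py | sed -n 1,4p
```

```text
[0.461 0.157 0.054] [0.759 0.395 1.014]
0.1 [ 0.    -0.006 -0.014]
0.05 [ 0.005 -0.006  0.03 ]
0.0 [ 0.008 -0.006  0.074]
-0.02 [ 0.009 -0.006  0.092]
scene {'pixel': [220.5, 183.6], 'p': 0.81}
side {'pixel': [216.1, 187.2], 'p': 0.88}
tab [0.4553 0.1362 0.1036] rel hinge: x,y,z -0.16642035098319208 -0.020321772492872193 0.033075343753009384
angle 0.19618929616864833
```

Emit:
send_rows([
  [[0,0,0.015,0,0,0],[0,0,0.03,0,0,0],[0.005,0,0.045,0,0,0],[0.005,0,0.055,0,0,0],[0.005,0,0.065,0,0,0],[0.005,0,0.07,0,0,0],[0.005,0,0.075,0,0,0],[0.005,0,0.075,0,0,0]],
])

```text
clock: 23.95
ee_pos: [0.4601, 0.157, 0.0392]
orientation: [-0.0, 0.112, 0.994, -0.0]
ft_force: [-0.4, 0.3, 0.3]
opening: 0.0003
finger_force: 0.0
```

Emit:
send_rows([
  [[0,0,0.005,0,0,0],[0,0,0.01,0,0,0],[0,0,0.015,0,0,0],[0,0,0.015,0,0,0],[0,0,0.015,0,0,0]],
])

```text
clock: 24.45
ee_pos: [0.4604, 0.1571, 0.039]
orientation: [0.0, 0.112, 0.994, 0.0]
ft_force: [-5.0, -1.2, 12.1]
opening: 0.0008
finger_force: 5.7
```

It stops firmly at tip height 0.077 with 12 N, which is the closed position. Retracting straight up and away, then verifying.

Emit:
send_rows([
  [[0,0,-0.01,0,0,0],[0,0,-0.04,0,0,0],[0.02,0,-0.15,0,0,0],[0.1,0,-0.35,0,0,0],[0.2,0,-0.55,0,0,0],[0.3,0,-0.75,0,0,0],[0.4,0,-0.85,0,0,0],[0.4,0,-0.85,0,0,0],[0.4,0,-0.85,0,0,0]],
])

```text
clock: 25.35
ee_pos: [0.3827, 0.175, 0.2061]
orientation: [0.0, 0.112, 0.994, 0.0]
ft_force: [-0.2, 0.5, -0.7]
opening: 0.0005
finger_force: 0.0
```

```bash
python3 m.py | sed -n 1,4p
python3 - <<'E'
from h import *
a=cv2.imread('pics/side_m.png')[100:384,130:400]; im,d=read_camera('wrist')
cv2.imwrite('pics/fin.png',np.hstack([cv2.resize(a,(380,400)),cv2.resize(im,(420,315),interpolation=3)[:400] if 0 else cv2.copyMakeBorder(cv2.resize(im,(420,315)),0,85,0,0,0)]))
E
```

```text
scene {'pixel': [218.3, 185.8], 'p': 0.89}
side {'pixel': [219.1, 188.7], 'p': 0.72}
tab [0.4655 0.1627 0.0805] rel hinge: x,y,z -0.16240606433994847 0.007778300580495688 0.00997081462717539
angle 0.06131738597423267
```

View pics/fin.png

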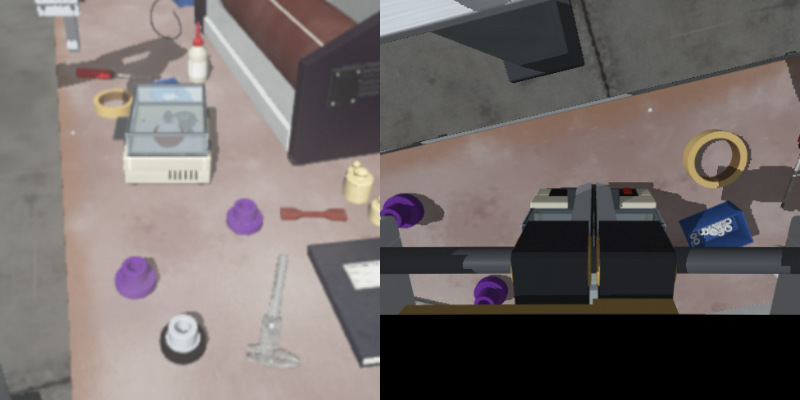

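The cover lies closed over the red wheel, the robot is clear, and the bystanders have not moved.

```bash
python3 -c "
from station import *
print(sign_off())"
```

```text
the job is handed in; nothing more can be done
None
```

The red wheel is pressed fully home on the spindle, the cover is closed over it, the black wheel, calliper and tub were left untouched, and the job was handed in at about 25 s of the 64 s allowed.

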